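Lock a printer's bed carriage with its transport pin

TASK

Lock the bed carriage of the 3D printer's drive unit for transport: take the square-headed steel pin from the white stand, put it through the slot in the unit's cover, feel along the carriage inside until the pin drops into its hidden hole, and seat it fully home, flange down on the cover. Feel gently: press with no more than about 5 N, and never load the pin against the unit with 25 N or more. Let go of the pin and leave the awl beside it and the jar, tape ring and screwdriver on the bench where they are.

Things in the scene. Friction and masses are not known exactly. Their poses are not given: they have to be found in the camera images.
- pin: Locking pin, bare steel, 85 to 150 g, 87 mm long, upright in one of the stand's two holes; the one with a square head. Origin: centre of the tip; z points up the pin to the head. Round shank 10 mm in diameter, 55 mm long, tapering over the last 3 mm to a 6 mm tip. Its yaw varies.
- pin_flange (a point): On the pin's axis, 55 mm above the tip: centre of the underside of the round flange, 24 mm in diameter and 4 mm thick.
- pin_grip (a point): On the pin's axis, 73 mm above the tip: middle of its square grip, 16 x 16 mm, 28 mm tall (59 to 87 mm above the tip), sides along the pin's x and y.
- unit: Bed drive unit: closed black box with a bare aluminium cover, fixed. Origin: centre of its underside on the bench. 100 mm in its x, 200 mm in its y, 80 mm high. A motor 42 mm wide, reaching 61 mm up, sticks out 41 mm at the +y end; low feet stick out 25 mm at the x sides.
- slot (a point): Centre of the slot in the cover, at the cover's top (80 mm above the bench); axes as the unit's. The slot is 14 mm wide in x, 71 mm long in y; the cover is 5 mm thick. Under it a soft split rubber dust lip hides what is inside; the pin passes it without resistance. With the pin fully home its flange lies on the cover and its tip is 55 mm below this point.
- deck (a point): Point of the flat top of the black carriage inside, right under the slot's centre, 35 mm below the cover's top; it is flat under all of the slot but for one hole: vertical, 11.5 mm in diameter, 1 mm chamfer, 24 mm deep, at unit x = 0, up to 25 mm from here along y, not measured. The carriage is braked and does not yield at the forces allowed.
- stand: White plastic block, 60 mm (x) x 150 mm (y) x 60 mm high, fixed to the bench. Origin: centre of its underside. Two vertical through holes, 12 mm in diameter, 37 mm either side of its middle along y. The pin and the awl hang in them by their flange or handle, tips 5 mm above the bench; which is in which varies.
- awl: A scribing awl with a round turned wooden handle 24 mm in diameter and 32 mm tall, in the other hole of the stand; same height as the pin. Origin at its tip. Leave it.
- tape: Cardboard ring, 84 mm in diameter, 24 mm high, lying flat; origin at the centre of its underside. Leave it.
- jar: White jar, 54 mm in diameter, 75 mm tall; origin at the centre of its underside. Leave it.
- screwdriver: Screwdriver lying flat on the bench beyond the unit; origin under its middle. Leave it.
Not all that is in view belongs to the job. What is shaped like the pin but orange is not meant.

How it is judged (in metres and radians):
On the way, in this order (a step that is already met when the one before it is completed fails the run):
1. the pin is out of the stand, its tip above the unit's cover height (height (world z) of pin above 0.082 m), for 0.1 s.
2. the pin's tip is in the slot, inside the unit but not yet in the carriage's hole (z of pin in the frame of unit between 0.035 and 0.07 m and x of pin in the frame of unit between -0.01 and 0.01 m and y of pin in the frame of unit between -0.038 and 0.038 m), for 0.1 s.
3. the pin is in the hole and fully home (z of pin in the frame of unit between 0.02 and 0.028 m and angle between pin's own z axis and vertical below 0.12 rad and x of pin in the frame of unit between -0.012 and 0.012 m and y of pin in the frame of unit between -0.042 and 0.042 m), for 0.2 s.
At the end, for the whole second after the job is handed in: The pin stands in the unit's slot within 7 degrees of upright, in the carriage's hole and fully home: its tip between 20 and 28 mm above the unit's underside (25 mm is flange on cover), released and at rest (all of step 3 and linear speed of pin below 0.02 m/s); the robot touches nothing.
It fails at once if the pin is loaded against the unit with more than 25 N (contact force between pin and unit above 25 N).
It fails at once if the awl, jar, tape ring or screwdriver is moved by more than 20 mm (distance of any of awl, tape, jar, screwdriver from where it was at the start of the episode above 0.02 m).
It also fails if it takes over 58 s, if anything falls off the work surface, if the arm or the gripper's body presses on something with over 40 N, if the wrist force passes 120 N, or if a joint passes its speed limit or range.

ROBOT

A 7-joint arm with a two-finger parallel gripper is mounted at the origin on the work surface. World frame = base frame: x ahead of the robot, y to its left, z up, the work surface at z = 0. Lengths are in m, angles in degrees, forces in N, time in s.
With the tool pointing down it reaches from about 0.425 to 0.875 m from the base axis. Payload 4.7 kg.
Tool frame: the origin (TCP) lies between the finger pads; the fingertips stand 19 mm ahead of it and the grasp point (between the pads) is the TCP; x points along the fingers, z is the direction in which the jaws open and shut, and the axes are right-handed (so a half turn about x gives the same grasp; the last joint's range is limited). The gripper opens to 87 mm and grips with 3 to 60 N. Pads are 19 mm wide; open, the fingers measure 117 mm over their backs; the gripper's body (75 mm by 190 mm) begins 51 mm behind the grasp point.
Start: joints at [-65.025, 18.392, -4.016, 83.108, 1.295, 78.541, -3.26], TCP at [0.266, 0.593, 0.242] pointing down, gripper open.
Joint ranges: [-163.93, 163.93], [-17.29, 119.83], [-79.2, 71.16], [3.27, 140.29], [-89.18, 269.18], [5.43, 117.66], [-154.24, 154.24]. Speed limits (degrees/s): [147.25, 147.25, 180, 180, 180, 180, 180].

INTERFACE

Orientations are given as [roll, pitch, yaw] about the fixed x, y, z axes, in that order (R = Rz(yaw) Ry(pitch) Rx(roll)).
In Python, from cell import monitor, read_camera, camera_model, env, regions_of gives the robot as it stands. The module is installed in compiled form; this text tells all that it offers.
- The arm moves only by the tool step_arm, never from a script. Its argument "deltas" is a list of rows, each a list of 5 numbers: the gripper's target within -1 to 1 (fully open at 1, half-way at 0, shut at -1), then the shift along the tool's x, y, z in m, then the turn about the tool's x in degrees. A call has 1 to 12 rows; each row is the pose to reach, as a shift and turn from the pose commanded when the call began, along the tool's axes at that moment; what a row does not reach only later rows make up. A row lasts 1/8 s, in which the tool goes at most 62.5 mm and 10.7 degrees, less where a joint would pass 70% of its speed; a pose out of reach is approached as far as the arm can. A call with a gripper value outside its range is refused whole. The fingers move at their own pace and stop on an object; "newtons" is the grip in N (left out, the last holds). Time passes only in rows, so rows that repeat a pose let the fingers close. It gives the time, the measured TCP pose, the force and the opening at its end, in the units of the state.
- monitor.get_obs(): the state, without advancing time (a new reading comes with each control period).
- read_camera(name): name is "scene" or "top" or "wrist"; returns (picture, depth): 480x640x3 uint8, red, green, blue; 480x640 float32, m along the optical axis (not along the pixel's ray), 0 where there is no reading.
- camera_model(name): a dict with "fx", "fy", "cx", "cy" (pixels), "xyz" and "attitude" of the camera in the world. Camera axes: x right, y down, z forward; pixel columns grow to the right and rows downward; lengths in m; the calibration is good to about 2 mm. A picture is of the moment at which its call begins: read the wrist's pose just before it. camera_model takes no time and is no camera call; for the wrist camera it gives the pose at the moment of the call.
- env.sign_off(): hands the job in, once; it reports no verdict.
Trained networks look in the newest picture that a camera, given by its name, has taken for a name from the list of things; names that differ only in an ending like _2 or _b are one class to them, and where a whole thing is asked for, a point or a joint stands for the part that bears it (a point fixed in the world has none). Each returns a list of dicts, best first, with "p" (0 to 1); they miss things now and then, are a little off and sometimes report something else, mostly with a low value. They report only what shows in the picture. A call takes as long as a camera call. They do not tell look-alikes from the thing itself.
- regions_of(camera, thing): "pixels" (480x640 bool, what is visible of it) and "pixel" ([column, row] in pixels, amid what is visible of it).
The state is a dict: "time_s": time; "qpos": joint angles; "joint_velocities": joint speeds; "effort": joint torques, N m; "tool_pos": TCP position; "tool_rot": TCP orientation; "force": force on the tool from outside, world axes, zero at the start; "wrist_torque": the same for the moment, N m; "grip_width": finger opening in m.
Only numpy, scipy, OpenCV 4.12 (cv2) and the standard library are available. Lean on these libraries where they do the work, as an engineer would, in place of code of your own. Each camera call takes 0.05 s, during which the arm holds its last target. There are 200 camera calls.

## Working session

There is one attempt and no reset: what is moved stays moved. The work goes in short steps, Python scripts to look and compute and a tool call to move; the robot and the scene stay as the last step left them, time stands still between calls to the robot, and variables do not carry over. Pictures are saved under pics/ and viewed, about 8 in all and at most 12, crops included, and the job is handed in when it is done.

Besides the shell and the picture viewer there is one more tool, called after ">>>" as name([rows], argument=value, ...), one row to a line, values as JSON. step_arm: Moves the arm, as the interface text tells. Its arguments: {"type":"object","properties":{"deltas":{"type":"array"},"newtons":{"type":"number"}},"required":["deltas"]}

```bash
mkdir -p pics
cat > h.py <<'E'
import numpy as np, cv2
from scipy.spatial.transform import Rotation as R
from cell import monitor, read_camera, camera_model, env, regions_of
def rot(a): 
    a=np.array(a,float)
    return a if a.shape==(3,3) else R.from_euler('xyz',a,degrees=True).as_matrix()
def world(cm,d,mask=None):
    v,u=np.nonzero((d>0) if mask is None else (mask&(d>0)))
    z=d[v,u]; p=np.c_[(u-cm['cx'])/cm['fx']*z,(v-cm['cy'])/cm['fy']*z,z]
    return p@rot(cm['attitude']).T+np.array(cm['xyz']),u,v
def save(n,im): cv2.imwrite('pics/'+n+'.png',im[...,::-1])
E
python3 - <<'E'
from h import *
print(monitor.get_obs())
for c in ['top','scene']:
    im,d=read_camera(c);cm=camera_model(c);print(c,cm);save(c,im)
    for t in ['pin','stand','unit','awl','slot','jar','tape','screwdriver']:
        for r in regions_of(c,t)[:3]:
            P,_,_=world(cm,d,r['pixels'])
            print(t,round(r['p'],2),np.round(r['pixel']),np.round(np.median(P,0),3),np.round(np.percentile(P[:,2],98),3))
E
```

```text
{'time_s': 0.0, 'qpos': array([-65.02423906,  18.43865955,  -4.01433735,  83.17642355,
         1.29399477,  78.54270937,  -3.25883836]), 'joint_velocities': array([-0.08804101, -0.03552376, -0.05734049,  0.07230787,  0.04819751,
        0.07917635, -0.04285415]), 'effort': array([ 3.20404524e-04, -4.91291428e+01, -4.03539296e-01, -3.12532961e+01,
       -6.38788682e-02,  4.38849139e-02,  1.99446226e-04]), 'tool_pos': array([0.26594792, 0.59250943, 0.24045254]), 'tool_rot': array([-177.27983138,   89.88726815, -111.44598121]), 'force': array([-0.1502068 , -0.33748935, -0.11438297]), 'wrist_torque': array([ 0.03534154, -0.02704008, -0.00287162]), 'grip_width': 0.08721840166109594}
top {'fx': 448.29723512502744, 'fy': 448.29723512502744, 'cx': 318.2247426810917, 'cy': 239.830434012007, 'xyz': array([0.47364391, 0.05361438, 1.07909751]), 'attitude': array([-171.76602983,   -0.37051715,  -89.4307258 ])}
pin 0.61 [394. 258.] [ 0.583 -0.122  0.068] 0.091
stand 0.56 [441. 300.] [ 0.489 -0.226  0.061] 0.065
unit 0.91 [277. 263.] [0.574 0.138 0.08 ] 0.084
unit 0.22 [424. 301.] [ 0.488 -0.19  
[... 408 characters left out ...]
y': 456.00216558719416, 'cx': 325.81782617675975, 'cy': 237.32822378281656, 'xyz': array([1.1496116 , 0.24997211, 0.72287721]), 'attitude': array([-1.37382047e+02, -5.03793798e-02,  1.10243106e+02])}
pin 0.52 [239. 178.] [ 0.496 -0.19   0.078] 0.094
pin 0.47 [251. 222.] [ 0.589 -0.12   0.062] 0.089
stand 0.77 [227. 191.] [ 0.517 -0.221  0.052] 0.063
unit 0.6 [372. 257.] [0.604 0.144 0.079] 0.083
unit 0.27 [238. 317.] [ 0.776 -0.055  0.022] 0.028
slot 0.67 [374. 257.] [0.604 0.144 0.079] 0.083
jar 0.7 [186. 256.] [ 0.708 -0.202  0.052] 0.078
tape 0.86 [503. 255.] [0.441 0.387 0.019] 0.026
tape 0.22 [374. 258.] [0.604 0.143 0.079] 0.083
screwdriver 0.77 [239. 316.] [ 0.776 -0.056  0.023] 0.028
```

View pics/top.png

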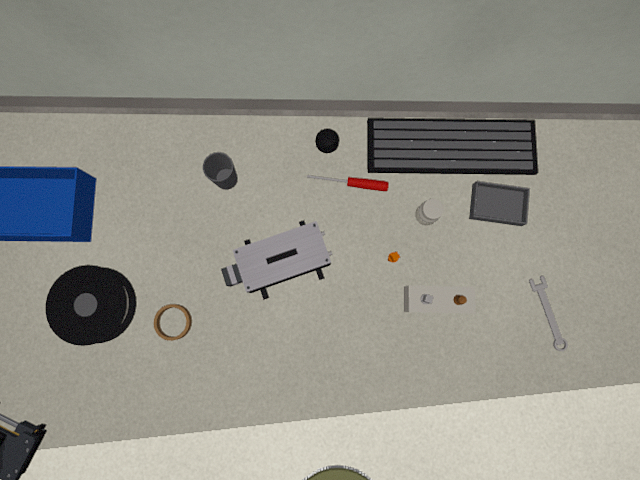

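View pics/scene.png

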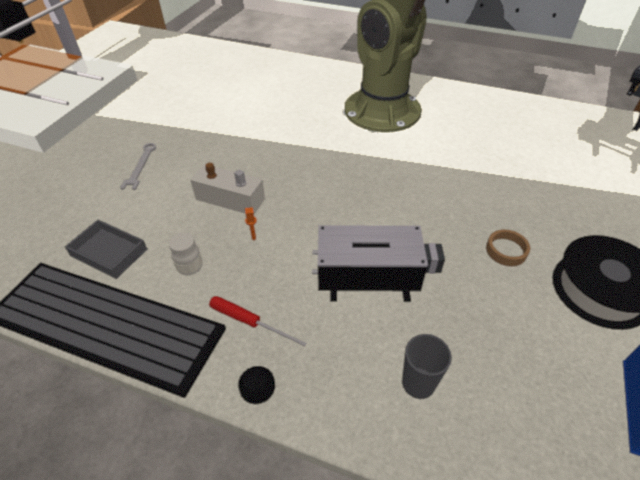

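Top view: the square grey head at (427,299) is the pin, with the brown awl at (460,300). The orange look-alike is at (394,257), and the slot is at (282,256). Next I'll measure the unit, the pin's yaw and the tool axes.

```bash
cat >> h.py <<'E'
def unit_pose(c,im,d):
    cm=camera_model(c);P,u,v=world(cm,d)
    m=(abs(P[:,2]-.080)<.008)&(abs(P[:,0]-.58)<.13)&(abs(P[:,1]-.135)<.15)
    rgb=im[v,u].astype(int)
    br=m&(rgb.sum(1)>300)
    r=cv2.minAreaRect((P[br,:2]*1000).astype(np.float32))
    dk=(rgb.sum(1)<150)&(np.hypot(*(P[:,:2]-np.array(r[0])/1000).T)<.042)
    s=cv2.minAreaRect((P[dk,:2]*1000).astype(np.float32))
    return r,s,np.median(P[br,2]),np.median(P[dk,2])
E
python3 - <<'E'
from h import *
o=monitor.get_obs();print(rot(o['tool_rot']).round(3))
for c in ['top','scene']:
    im,d=read_camera(c);cm=camera_model(c);print(c,unit_pose(c,im,d))
    P,u,v=world(cm,d)
    m=(np.hypot(P[:,0]-.489,P[:,1]+.19)<.025)&(P[:,2]>.075)
    print(m.sum(),np.median(P[m],0),cv2.minAreaRect((P[m,:2]*1000).astype(np.float32)))
    m=(abs(P[:,2]-.06)<.008)&(np.hypot(P[:,0]-.489,P[:,1]+.226)<.1);print(cv2.minAreaRect((P[m,:2]*1000).astype(np.float32)))
E
```

```text
[[ 0.    -0.912  0.409]
 [ 0.     0.409  0.912]
 [-1.    -0.     0.   ]]
top (((582.2373657226562, 130.424560546875), (100.91238403320312, 200.21571350097656), 19.764373779296875), ((581.6852416992188, 131.42303466796875), (11.643132209777832, 68.44412994384766), 19.719928741455078), np.float64(0.08081963317729113), np.float64(0.07517431508667416))
71 [ 0.49056163 -0.19251179  0.0917413 ] ((489.9409484863281, -194.58741760253906), (17.359920501708984, 15.993091583251953), 71.435791015625)
((489.8380126953125, -231.74032592773438), (150.84152221679688, 60.12953567504883), 89.29390716552734)
scene (((583.1039428710938, 131.1880340576172), (102.80516815185547, 199.8346405029297), 19.782407760620117), ((578.9627075195312, 130.83453369140625), (8.930018424987793, 66.93379211425781), 20.65085220336914), np.float64(0.0807870171608352), np.float64(0.07504068246511864))
97 [ 0.49511048 -0.19107385  0.08840048] ((491.581787109375, -193.0472869873047), (18.490896224975586, 18.892017364501953), 71.22997283935547)
((490.7716979980469, -231.53712463378906), (154.06570434570312, 64.69847106933594), 89.07395935058594)
```

>>> step_arm([
  [1,0,0,0,0],
])

```text
time_s: 1.12
tool_pos: [0.2661, 0.593, 0.2416]
tool_rot: [-8.8, 90.0, 57.1]
force: [0.4, -0.1, 0.4]
grip_width: 0.0871
```

Unit: slot centre at (0.582, 0.131), unit x at 19.8°, motor end at +y. Pin at (0.490, -0.1945), its sides at 71.4°. I'll go above the pin with the jaws about half open, so they clear the awl.

>>> step_arm([
  [0,0.02,-0.04,-0.045,-2],
  [0,0.02,-0.08,-0.09,-4],
  [0,0.02,-0.12,-0.14,-5.6],
  [0,0.02,-0.16,-0.185,-5.6],
  [0,0.02,-0.2,-0.235,-5.6],
  [0,0.02,-0.24,-0.28,-5.6],
  [0,0.02,-0.28,-0.33,-5.6],
  [0,0.02,-0.32,-0.375,-5.6],
  [0,0.02,-0.36,-0.425,-5.6],
  [0,0.02,-0.4,-0.47,-5.6],
  [0,0.02,-0.44,-0.52,-5.6],
  [0,0.02,-0.48,-0.565,-5.6],
])

```text
time_s: 2.62
tool_pos: [0.4731, -0.1209, 0.2221]
tool_rot: [-46.7, 89.9, 24.7]
force: [1.5, 0.8, 0.5]
grip_width: 0.0435
```

```bash
cat >> h.py <<'E'
def go(p,ang=None):
    "tool-axis deltas to world point p; ang = wanted jaw angle"
    o=monitor.get_obs();T=rot(o['tool_rot']);z=T[:,2];a=np.degrees(np.arctan2(z[1],z[0]))
    print('pos',o['tool_pos'].round(4),'jaw',a.round(2),'tilt x',T[:,0].round(3),'d',(T.T@(np.array(p)-o['tool_pos'])).round(4),
      'turn',None if ang is None else round(-((ang-a+90)%180-90),2),'q',o['qpos'].round(0),'F',o['force'].round(1),'w',round(o['grip_width'],4))
    return T
E
python3 -c "
from h import *
go([.490,-.1945,.2],71.4)"
```

```text
pos [ 0.4731 -0.1209  0.2221] jaw 71.44 tilt x [ 0.002  0.001 -1.   ] d [ 0.0221 -0.0394 -0.0644] turn 0.04 q [-27.  -2.  38. 108.   1.  74.  82.] F [1.5 0.8 0.5] w 0.0435
```

>>> step_arm([
  [0,0.02,-0.04,-0.064,0],
  [0,0.02,-0.04,-0.064,0],
  [0,0.02,-0.04,-0.064,0],
  [0,0.02,-0.04,-0.064,0],
])

```text
time_s: 3.12
tool_pos: [0.4905, -0.191, 0.2017]
tool_rot: [2.5, 89.9, 74.0]
force: [0.1, 0.2, 0.2]
grip_width: 0.0436
```

Run:
```python
from h import *
go([.490,-.1945,.085],71.4)
im,d=read_camera('wrist');cm=camera_model('wrist');save('w1',im)
P,u,v=world(cm,d)
m=(np.hypot(P[:,0]-.489,P[:,1]+.19)<.025)&(abs(P[:,2]-.092)<.005)
print(m.sum(),P[m].mean(0),cv2.minAreaRect((P[m,:2]*1000).astype(np.float32)))
m=(np.hypot(P[:,0]-.489,P[:,1]+.19)<.025)&(abs(P[:,2]-.064)<.002);print(m.sum(),cv2.minAreaRect((P[m,:2]*1000).astype(np.float32)))
```

```text
pos [ 0.4905 -0.191   0.2017] jaw 71.53 tilt x [ 0.     0.001 -1.   ] d [ 0.1167 -0.0006 -0.0036] turn 0.13 q [-22.   5.  43. 105.  -4.  71.  94.] F [0.1 0.2 0.2] w 0.0436
415 [ 0.48919634 -0.19328001  0.09080057] ((489.5362548828125, -193.57579040527344), (15.557259559631348, 15.944173812866211), 71.78849029541016)
177 ((487.5305480957031, -192.6082763671875), (23.069210052490234, 19.482769012451172), 69.50067901611328)
```

View pics/w1.png

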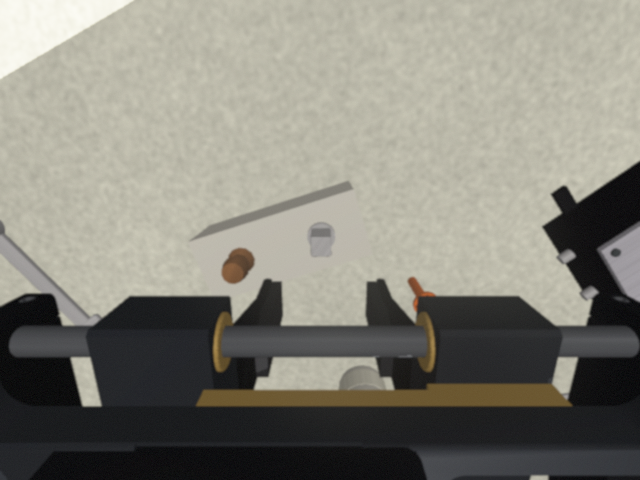

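The wrist view shows the square head at (320,238), centred between the fingers, with the awl to the left at (238,266). I'll descend and grip.

>>> step_arm([
  [0,0.04,0,-0.003,0],
  [0,0.08,0,-0.003,0],
  [0,0.1,0,-0.003,0],
  [0,0.116,0,-0.003,0],
  [0,0.116,0,-0.003,0],
  [-1,0.116,0,-0.003,0],
  [-1,0.116,0,-0.003,0],
  [-1,0.116,0,-0.003,0],
  [-1,0.116,0,-0.003,0],
  [-1,0.116,0,-0.003,0],
], newtons=40)

```text
time_s: 4.42
tool_pos: [0.49, -0.1946, 0.0861]
tool_rot: [-34.0, 89.9, 37.4]
force: [-0.0, 2.8, 3.8]
grip_width: 0.0155
```

```bash
python3 -c "
from h import *
go([.582,.131,.240],109.76)"
```

```text
pos [ 0.49   -0.1946  0.0861] jaw 71.46 tilt x [ 0.001  0.001 -1.   ] d [-0.1535  0.0162  0.3382] turn -38.3 q [-19.  14.  43. 112. -11.  58. 100.] F [-0.   2.8  3.8] w 0.0155
```

>>> step_arm([
  [-1,-0.03,0,0,0],
  [-1,-0.06,0,0,0],
  [-1,-0.09,0,0,0],
  [-1,-0.115,0,0.02,0],
  [-1,-0.115,0,0.06,-5],
  [-1,-0.115,0,0.1,-10],
  [-1,-0.115,0,0.14,-15],
  [-1,-0.115,0.005,0.18,-20],
  [-1,-0.115,0.01,0.22,-25],
  [-1,-0.115,0.016,0.25,-31],
  [-1,-0.115,0.016,0.28,-38.3],
  [-1,-0.115,0.016,0.28,-38.3],
])

```text
time_s: 5.92
tool_pos: [0.5634, 0.0801, 0.2]
tool_rot: [33.8, 89.9, 144.0]
force: [-0.5, -1.1, -0.9]
grip_width: 0.016
```

Run:
```python
from h import *
go([.582,.131,.200],109.76)
im,d=read_camera('wrist');cm=camera_model('wrist');save('w2',im)
P,u,v=world(cm,d); Rm=rot(cm['attitude'])
print(unit_pose('wrist',im,d))
# pin axis/tip check projected
def px(p):
    c=Rm.T@(np.array(p)-cm['xyz']);return c[0]/c[2]*cm['fx']+cm['cx'],c[1]/c[2]*cm['fy']+cm['cy']
t=monitor.get_obs()['tool_pos'];print('expected tip px',px(t-[0,0,.081]),'flange',px(t-[0,0,.026]))
```

```text
pos [0.5634 0.0801 0.2   ] jaw 110.2 tilt x [-0.001  0.001 -1.   ] d [-0.     -0.035   0.0414] turn 0.44 q [-37.  11.  29.  99.  -5.  72. 104.] F [-0.5 -1.1 -0.9] w 0.016
(((572.14501953125, 125.21363830566406), (80.49629211425781, 200.791259765625), 19.69765281677246), ((560.3053588867188, 123.66323852539062), (56.30036163330078, 72.09446716308594), 20.2222957611084), np.float64(0.07885807656032645), np.float64(0.2295897302806011))
expected tip px (np.float64(323.6618871460878), np.float64(259.3511290893654)) flange (np.float64(323.58240516163687), np.float64(294.09392396037333))
```

View pics/w2.png

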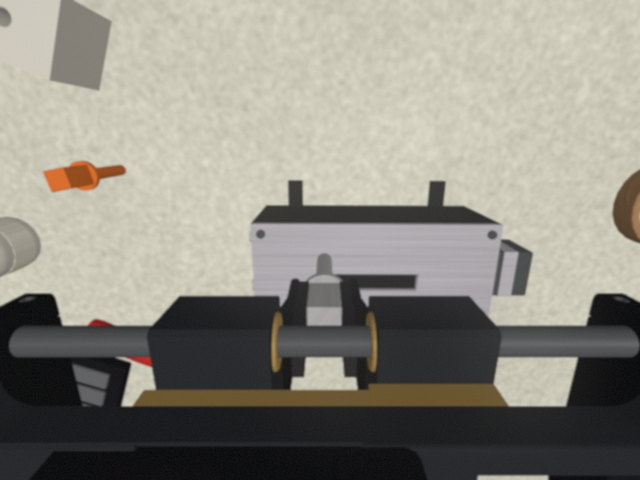

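The pin is held upright, its tip at (324,257) as predicted. The slot is visible, with its right end at (416,282). I'll go above the slot's -y end and check the tip against the slot.

>>> step_arm([
  [-1,0.0,-0.018,0.007,0.4],
  [-1,0.01,-0.035,0.0133,0.4],
  [-1,0.024,-0.035,0.0133,0.4],
  [-1,0.024,-0.035,0.0133,0.4],
  [-1,0.024,-0.035,0.0133,0.4],
  [-1,0.024,-0.035,0.0133,0.4],
])

```text
time_s: 6.72
tool_pos: [0.5918, 0.0992, 0.1772]
tool_rot: [-84.6, 89.9, 24.7]
force: [0.8, -0.1, -0.5]
grip_width: 0.0156
```

Run:
```python
from h import *
ux=np.array([.9411,.3382]);uy=np.array([-.3382,.9411]);S=np.array([.582,.131])
go([.5914,.1046,.176],109.76)
t=monitor.get_obs()['tool_pos'];print('unit xy of tcp',(t[:2]-S)@ux,(t[:2]-S)@uy)
im,d=read_camera('wrist');cm=camera_model('wrist');save('w3',im)
P,u,v=world(cm,d);rgb=im[v,u].astype(int).sum(1)
m=(u>300)&(v<300)&(abs((P[:,:2]-S)@ux)<.02)&(abs((P[:,:2]-S)@uy)<.045)&(abs(P[:,2]-.075)<.02)&(rgb<170)
print(m.sum(),'slot in unit', [np.percentile((P[m,:2]-S)@a,[1,50,99]).round(4) for a in (ux,uy)],np.median(P[m,2]))
m=(abs(P[:,2]-.08)<.006)&(rgb>300)&(abs((P[:,:2]-S)@uy)<.07)
print('cover far edge x',np.percentile((P[m,:2]-S)@ux,[.2,1]))
for t in ['slot','pin']:
    r=regions_of('wrist',t)
    print(t,[(x['p'],x['pixel']) for x in r[:2]])
big=cv2.resize(im[150:350,200:500],None,fx=2.5,fy=2.5,interpolation=cv2.INTER_CUBIC);save('w3c',big)
Rm=rot(cm['attitude']);t=monitor.get_obs()['tool_pos']
for p in [t-[0,0,.081],np.r_[S,.08]]+[np.r_[S+y*uy+x*ux,.08] for x in(-.007,.007) for y in (-.0355,.0355)]:
    c=Rm.T@(p-cm['xyz']);print(c[0]/c[2]*cm['fx']+cm['cx'],c[1]/c[2]*cm['fy']+cm['cy'])
```

```text
pos [0.5918 0.0992 0.1772] jaw 109.29 tilt x [ 0.001  0.    -1.   ] d [ 0.0012 -0.0014  0.0053] turn -0.47 q [-36.  16.  29.  96.  -8.  70. 104.] F [ 0.8 -0.1 -0.5] w 0.0156
unit xy of tcp -0.0015024078163432576 -0.033290598180172104
1045 slot in unit [array([-0.004 ,  0.0008,  0.0061]), array([-0.0314,  0.0019,  0.0344])] 0.0733034537704331
cover far edge x [-0.05014269 -0.04978294]
slot [(0.78, [387.5, 228.4])]
pin [(0.88, [36.4, 138.7]), (0.61, [325.6, 296.1])]
323.97548605341115 259.0995327358887
368.7044637889319 253.06206018044796
320.4000434790627 244.3298450789671
417.6300565778358 243.64730305160407
320.5928436505837 262.3201844638286
416.26352202760177 261.6595327078032
```

View pics/w3c.png

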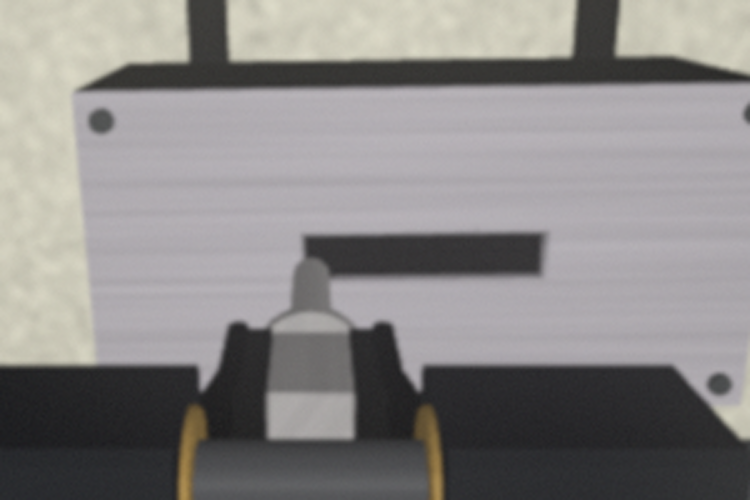

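The slot spans px (321–418, 244–260) against a prediction of (320–417, 244–262), so the slot estimate holds. The pin tip is at (324,259), close to its left end.

>>> step_arm([
  [-1,0,-0.0015,0.006,-0.5],
  [-1,0,-0.0015,0.006,-0.5],
  [-1,0,-0.0015,0.006,-0.5],
  [-1,0,-0.0015,0.006,-0.5],
])

```text
time_s: 7.38
tool_pos: [0.5912, 0.1057, 0.1766]
tool_rot: [168.8, 90.0, -81.4]
force: [-0.1, -0.2, -1.1]
grip_width: 0.0159
```

```bash
cat >> h.py <<'E'
ux=np.array([.9411,.3382]);uy=np.array([-.3382,.9411]);S=np.array([.582,.131])
def st():
    o=monitor.get_obs();t=o['tool_pos'];e=t[:2]-S;T=rot(o['tool_rot'])
    print('t',round(o['time_s'],2),'unit x %.4f y %.4f tip z %.4f'%(e@ux,e@uy,t[2]-.081),'jaw',np.degrees(np.arctan2(T[1,2],T[0,2])).round(2),'F unit',np.r_[o['force'][:2]@ux,o['force'][:2]@uy,o['force'][2]].round(2),'w',round(o['grip_width'],4),'tilt',T[:2,0].round(4))
E
python3 -c "
from h import *
st()"
```

```text
t 7.38 unit x 0.0001 y -0.0269 tip z 0.0956 jaw 109.83 F unit [-0.17 -0.12 -1.06] w 0.0159 tilt [ 0.     -0.0001]
```

>>> step_arm([
  [-1,0.006,0,0,0],
  [-1,0.012,0,0,0],
  [-1,0.016,0,0,0],
  [-1,0.02,0,0,0],
  [-1,0.025,0,0,0],
  [-1,0.03,0,0,0],
  [-1,0.035,0,0,0],
  [-1,0.038,0,0,0],
  [-1,0.038,0,0,0],
])

```text
time_s: 8.5
tool_pos: [0.5911, 0.1058, 0.1383]
tool_rot: [91.1, 90.0, -159.1]
force: [0.5, -0.2, -0.7]
grip_width: 0.0158
```

```bash
python3 -c "
from h import *
st()"
```

```text
t 8.5 unit x 0.0000 y -0.0268 tip z 0.0573 jaw 109.83 F unit [ 0.39 -0.39 -0.71] w 0.0158 tilt [-0.0004 -0.0002]
```

The pin went through the slot without contact. I'll approach the deck (z = 0.045) slowly.

>>> step_arm([
  [-1,0.003,0,0,0],
  [-1,0.006,0,0,0],
  [-1,0.009,0,0,0],
  [-1,0.0103,0,0,0],
  [-1,0.0103,0,0,0],
  [-1,0.0103,0,0,0],
])

```text
time_s: 9.25
tool_pos: [0.5913, 0.1059, 0.1284]
tool_rot: [-81.9, 90.0, 27.9]
force: [0.0, 0.6, -0.2]
grip_width: 0.016
```

>>> step_arm([
  [-1,0.0004,0,0,0],
  [-1,0.0008,0,0,0],
  [-1,0.0012,0,0,0],
  [-1,0.0012,0,0,0],
])

```text
time_s: 9.75
tool_pos: [0.5912, 0.1058, 0.127]
tool_rot: [12.4, 90.0, 122.2]
force: [-0.5, -0.0, 0.2]
grip_width: 0.0156
```

>>> step_arm([
  [-1,0.0003,0,0,0],
  [-1,0.0006,0,0,0],
  [-1,0.0006,0,0,0],
])

```text
time_s: 10.12
tool_pos: [0.5912, 0.1058, 0.1265]
tool_rot: [-73.0, 90.0, 36.8]
force: [-0.9, 0.0, -0.3]
grip_width: 0.0154
```

>>> step_arm([
  [-1,0.0003,0,0,0],
  [-1,0.0006,0,0,0],
  [-1,0.0006,0,0,0],
])

```text
time_s: 10.5
tool_pos: [0.5913, 0.1058, 0.1261]
tool_rot: [-79.1, 90.0, 30.7]
force: [0.3, -0.7, 0.6]
grip_width: 0.0155
```

>>> step_arm([
  [-1,0.0003,0,0,0],
  [-1,0.0006,0,0,0],
  [-1,0.0006,0,0,0],
])

```text
time_s: 10.88
tool_pos: [0.5915, 0.1058, 0.126]
tool_rot: [-77.5, 90.0, 32.4]
force: [-1.7, -0.7, 5.2]
grip_width: 0.0155
```

Contact at TCP z = 0.126, about 6 N. I'll ease off slightly and sweep along +y in 3 mm steps. A loss of vertical force marks the hole, and overshooting it slightly just rides out over the chamfer.

>>> step_arm([
  [-1,-0.0002,0,0,0],
  [-1,-0.0002,0,0,0],
  [-1,-0.0002,0,0,0],
])

```text
time_s: 11.25
tool_pos: [0.5915, 0.1059, 0.1259]
tool_rot: [-84.6, 90.0, 25.2]
force: [-1.2, -0.2, 4.7]
grip_width: 0.0158
```

>>> step_arm([
  [-1,0,0,0.001,0],
  [-1,0,0,0.002,0],
  [-1,0,0,0.003,0],
  [-1,0,0,0.003,0],
])

```text
time_s: 11.75
tool_pos: [0.5911, 0.1067, 0.1259]
tool_rot: [-158.9, 89.8, -49.1]
force: [-0.5, -3.1, 5.4]
grip_width: 0.0158
```

>>> step_arm([
  [-1,0,0,0.001,0],
  [-1,0,0,0.002,0],
  [-1,0,0,0.003,0],
  [-1,0,0,0.003,0],
])

```text
time_s: 12.25
tool_pos: [0.5901, 0.1104, 0.126]
tool_rot: [-139.6, 89.9, -29.8]
force: [0.7, -3.2, 4.9]
grip_width: 0.0157
```

```bash
python3 -c "
from h import *
st()"
```

```text
t 12.25 unit x 0.0007 y -0.0222 tip z 0.0450 jaw 109.8 F unit [-0.44 -3.24  4.94] w 0.0157 tilt [ 0.0022 -0.0012]
```

>>> step_arm([
  [-1,-0.0002,0,0.001,0],
  [-1,-0.0002,0,0.002,0],
  [-1,-0.0002,0,0.003,0],
  [-1,-0.0002,0,0.003,0],
])

```text
time_s: 12.75
tool_pos: [0.5885, 0.1144, 0.1259]
tool_rot: [-108.0, 89.9, 1.9]
force: [1.7, -4.3, 5.7]
grip_width: 0.0157
```

>>> step_arm([
  [-1,0,0,0.001,0],
  [-1,0,0,0.002,0],
  [-1,0,0,0.003,0],
  [-1,0,0,0.003,0],
])

```text
time_s: 13.25
tool_pos: [0.5875, 0.117, 0.1259]
tool_rot: [-119.2, 89.9, -9.4]
force: [0.7, -3.8, 4.9]
grip_width: 0.0158
```

>>> step_arm([
  [-1,0,0,0.001,0],
  [-1,0,0,0.002,0],
  [-1,0,0,0.003,0],
  [-1,0,0,0.003,0],
])

```text
time_s: 13.75
tool_pos: [0.5865, 0.1198, 0.1259]
tool_rot: [-127.9, 89.9, -18.1]
force: [1.6, -3.7, 5.7]
grip_width: 0.0156
```

```bash
python3 -c "
from h import *
st()"
```

```text
t 13.75 unit x 0.0004 y -0.0121 tip z 0.0449 jaw 109.84 F unit [ 0.2  -4.03  5.66] w 0.0156 tilt [ 0.0009 -0.0003]
```

>>> step_arm([
  [-1,-0.0004,0,0.001,0],
  [-1,-0.0004,0,0.002,0],
  [-1,-0.0004,0,0.003,0],
  [-1,-0.0004,0,0.003,0],
])

```text
time_s: 14.25
tool_pos: [0.585, 0.1231, 0.126]
tool_rot: [16.6, 90.0, 126.5]
force: [2.3, -2.9, 4.3]
grip_width: 0.016
```

>>> step_arm([
  [-1,0,0,0.001,0],
  [-1,0,0,0.002,0],
  [-1,0,0,0.003,0],
  [-1,0,0,0.003,0],
])

```text
time_s: 14.75
tool_pos: [0.5839, 0.1258, 0.126]
tool_rot: [31.4, 90.0, 141.3]
force: [1.4, -3.8, 3.0]
grip_width: 0.0158
```

>>> step_arm([
  [-1,0,0,0.001,0],
  [-1,0,0,0.002,0],
  [-1,0,0,0.003,0],
  [-1,0,0,0.003,0],
])

```text
time_s: 15.25
tool_pos: [0.5829, 0.1286, 0.126]
tool_rot: [18.7, 90.0, 128.5]
force: [1.1, -2.0, 3.1]
grip_width: 0.0158
```

```bash
python3 -c "
from h import *
st()"
```

```text
t 15.25 unit x 0.0001 y -0.0025 tip z 0.0450 jaw 109.85 F unit [ 0.32 -2.28  3.15] w 0.0158 tilt [-0.0002  0.0003]
```

>>> step_arm([
  [-1,0,0,0.001,0],
  [-1,0,0,0.002,0],
  [-1,0,0,0.003,0],
  [-1,0,0,0.003,0],
])

```text
time_s: 15.75
tool_pos: [0.5819, 0.1315, 0.126]
tool_rot: [10.4, 90.0, 120.3]
force: [1.7, -1.9, 2.2]
grip_width: 0.0158
```

>>> step_arm([
  [-1,0,0,0.001,0],
  [-1,0,0,0.002,0],
  [-1,0,0,0.003,0],
  [-1,0,0,0.003,0],
])

```text
time_s: 16.25
tool_pos: [0.5809, 0.1343, 0.126]
tool_rot: [0.9, 90.0, 110.8]
force: [-0.1, -2.2, 2.2]
grip_width: 0.0157
```

>>> step_arm([
  [-1,0,0,0.001,0],
  [-1,0,0,0.002,0],
  [-1,0,0,0.003,0],
  [-1,0,0,0.003,0],
])

```text
time_s: 16.75
tool_pos: [0.5799, 0.1371, 0.126]
tool_rot: [3.6, 90.0, 113.5]
force: [-0.4, -2.1, 2.5]
grip_width: 0.0158
```

```bash
python3 -c "
from h import *
st()"
```

```text
t 16.75 unit x 0.0001 y 0.0064 tip z 0.0450 jaw 109.85 F unit [-1.03 -1.81  2.48] w 0.0158 tilt [-0.0001  0.0002]
```

Still on the deck at about 3 N. I'll press 0.1 mm more and carry on.

>>> step_arm([
  [-1,0.0001,0,0.001,0],
  [-1,0.0001,0,0.002,0],
  [-1,0.0001,0,0.003,0],
  [-1,0.0001,0,0.003,0],
])

```text
time_s: 17.25
tool_pos: [0.579, 0.1399, 0.126]
tool_rot: [-53.7, 90.0, 56.1]
force: [0.2, -1.0, 3.0]
grip_width: 0.0157
```

>>> step_arm([
  [-1,0,0,0.001,0],
  [-1,0,0,0.002,0],
  [-1,0,0,0.003,0],
  [-1,0,0,0.003,0],
])

```text
time_s: 17.75
tool_pos: [0.578, 0.1426, 0.126]
tool_rot: [-64.9, 90.0, 44.9]
force: [1.7, -2.1, 2.4]
grip_width: 0.0156
```

>>> step_arm([
  [-1,0,0,0.001,0],
  [-1,0,0,0.002,0],
  [-1,0,0,0.003,0],
  [-1,0,0,0.003,0],
])

```text
time_s: 18.25
tool_pos: [0.577, 0.1455, 0.126]
tool_rot: [-31.6, 90.0, 78.2]
force: [0.7, -1.9, 3.5]
grip_width: 0.0159
```

```bash
python3 -c "
from h import *
st()"
```

```text
t 18.25 unit x 0.0001 y 0.0153 tip z 0.0450 jaw 109.84 F unit [ 0.01 -2.01  3.52] w 0.0159 tilt [0.     0.0002]
```

>>> step_arm([
  [-1,0,0,0.001,0],
  [-1,0,0,0.002,0],
  [-1,0,0,0.003,0],
  [-1,0,0,0.003,0],
])

```text
time_s: 18.75
tool_pos: [0.5755, 0.1489, 0.1257]
tool_rot: [24.7, 89.9, 134.5]
force: [0.4, -1.1, 1.4]
grip_width: 0.0156
```

>>> step_arm([
  [-1,0,0,0.001,0],
  [-1,0,0,0.002,0],
  [-1,0,0,0.003,0],
  [-1,0,0,0.003,0],
])

```text
time_s: 19.25
tool_pos: [0.5747, 0.1513, 0.1258]
tool_rot: [37.7, 90.0, 147.5]
force: [0.8, 0.7, -0.7]
grip_width: 0.0157
```

```bash
python3 -c "
from h import *
st()"
```

```text
t 19.25 unit x -0.0000 y 0.0216 tip z 0.0448 jaw 109.86 F unit [ 0.99  0.37 -0.7 ] w 0.0157 tilt [-0.0004  0.0002]
```

Force is gone at y ≈ 0.0216, having started to drop at about 0.019. That puts the hole centre near 0.0225, so I'll centre there and lower gently.

>>> step_arm([
  [-1,0,0,0.001,0],
  [-1,0.0004,0,0.001,0],
  [-1,0.0008,0,0.001,0],
  [-1,0.0012,0,0.001,0],
  [-1,0.0012,0,0.001,0],
])

```text
time_s: 19.88
tool_pos: [0.5746, 0.1519, 0.1248]
tool_rot: [-67.9, 90.0, 42.0]
force: [0.4, -0.7, -1.3]
grip_width: 0.0152
```

```bash
python3 -c "
from h import *
st()"
```

```text
t 19.88 unit x 0.0001 y 0.0222 tip z 0.0438 jaw 109.83 F unit [ 0.14 -0.77 -1.28] w 0.0152 tilt [0. 0.]
```

>>> step_arm([
  [-1,0.0005,0,0,0],
  [-1,0.001,0,0,0],
  [-1,0.0015,0,0,0],
  [-1,0.0015,0,0,0],
])

```text
time_s: 20.38
tool_pos: [0.5745, 0.1519, 0.1232]
tool_rot: [84.3, 90.0, -165.9]
force: [-0.3, 0.4, -1.1]
grip_width: 0.0157
```

>>> step_arm([
  [-1,0.0004,0,0,0],
  [-1,0.0008,0,0,0],
  [-1,0.0008,0,0,0],
])

```text
time_s: 20.75
tool_pos: [0.5746, 0.1519, 0.1224]
tool_rot: [-74.5, 90.0, 35.3]
force: [0.5, -0.1, -0.2]
grip_width: 0.0154
```

```bash
python3 -c "
from h import *
st()"
```

```text
t 20.75 unit x 0.0001 y 0.0222 tip z 0.0414 jaw 109.83 F unit [ 0.38 -0.28 -0.2 ] w 0.0154 tilt [0. 0.]
```

Now 3.6 mm deep with no load, so it is in the hole. I'll continue down.

>>> step_arm([
  [-1,0.001,0,0,0],
  [-1,0.002,0,0,0],
  [-1,0.003,0,0,0],
  [-1,0.004,0,0,0],
  [-1,0.004,0,0,0],
])

```text
time_s: 21.38
tool_pos: [0.5745, 0.1519, 0.1184]
tool_rot: [63.5, 90.0, 173.3]
force: [-0.0, -0.2, -0.6]
grip_width: 0.0158
```

>>> step_arm([
  [-1,0.001,0,0,0],
  [-1,0.002,0,0,0],
  [-1,0.003,0,0,0],
  [-1,0.004,0,0,0],
  [-1,0.004,0,0,0],
])

```text
time_s: 22.0
tool_pos: [0.5745, 0.1519, 0.1144]
tool_rot: [89.2, 90.0, -161.0]
force: [0.5, 0.6, -1.1]
grip_width: 0.0158
```

```bash
python3 -c "
from h import *
st()"
```

```text
t 22.0 unit x 0.0000 y 0.0222 tip z 0.0334 jaw 109.83 F unit [ 0.62  0.4  -1.07] w 0.0158 tilt [-0.0001 -0.    ]
```

>>> step_arm([
  [-1,0.001,0,0,0],
  [-1,0.002,0,0,0],
  [-1,0.003,0,0,0],
  [-1,0.004,0,0,0],
  [-1,0.005,0,0,0],
  [-1,0.006,0,0,0],
  [-1,0.007,0,0,0],
  [-1,0.0075,0,0,0],
  [-1,0.0075,0,0,0],
])

```text
time_s: 23.12
tool_pos: [0.5746, 0.1519, 0.1069]
tool_rot: [-25.9, 90.0, 83.9]
force: [0.1, 0.8, -0.0]
grip_width: 0.0154
```

>>> step_arm([
  [-1,0.0003,0,0,0],
  [-1,0.0006,0,0,0],
  [-1,0.0006,0,0,0],
])

```text
time_s: 23.5
tool_pos: [0.5746, 0.1519, 0.1064]
tool_rot: [-65.1, 90.0, 44.7]
force: [-0.5, -0.0, -0.7]
grip_width: 0.0156
```

>>> step_arm([
  [-1,0.0003,0,0,0],
  [-1,0.0005,0,0,0],
  [-1,0.0005,0,0,0],
])

```text
time_s: 23.88
tool_pos: [0.5746, 0.1519, 0.1061]
tool_rot: [-59.6, 90.0, 50.3]
force: [-0.3, 0.1, 1.0]
grip_width: 0.0156
```

```bash
python3 -c "
from h import *
st()"
```

```text
t 23.88 unit x 0.0001 y 0.0222 tip z 0.0251 jaw 109.83 F unit [-0.26  0.22  1.04] w 0.0156 tilt [0.0001 0.0002]
```

The flange is just touching the cover. I'll give it a light press, release and retreat upward.

>>> step_arm([
  [-1,0.0002,0,0,0],
  [-1,0.0002,0,0,0],
  [0,0,0,0,0],
  [0,0,0,0,0],
  [0,0,0,0,0],
  [0,0,0,0,0],
  [0,-0.03,0,0,0],
  [0,-0.06,0,0,0],
  [0,-0.09,0,0,0],
  [0,-0.12,0,0,0],
  [0,-0.12,0,0,0],
  [0,-0.12,0,0,0],
])

```text
time_s: 25.38
tool_pos: [0.5742, 0.1518, 0.225]
tool_rot: [82.8, 89.9, -167.4]
force: [-0.7, -0.3, -0.8]
grip_width: 0.043
```

Run:
```python
from h import *
st()
for c in ['top','wrist','scene']:
    im,d=read_camera(c);cm=camera_model(c);P,u,v=world(cm,d)
    e=P[:,:2]-S
    m=(np.hypot(e@ux,e@uy-.022)<.02)&(P[:,2]>.095)&(P[:,2]<.13)
    print(c,m.sum(),np.median(P[m,2]) if m.any() else None, np.percentile(P[m,2],95) if m.any() else None, (np.median(e[m],0)@ux,np.median(e[m],0)@uy) if m.any() else None)
    if c=='scene': save('s2',im[150:350,150:550].repeat(2,0).repeat(2,1))
```

```text
t 25.38 unit x -0.0003 y 0.0223 tip z 0.1440 jaw 109.84 F unit [-0.74 -0.08 -0.79] w 0.043 tilt [-0.001  -0.0002]
top 0 None None None
wrist 474 0.11051661674279864 0.11170557033401922 (np.float64(-0.003070340303901847), np.float64(0.022308597479827982))
scene 116 0.11094534405992657 0.113800673910607 (np.float64(0.0056153377839094475), np.float64(0.020196604473572747))
```

View pics/s2.png

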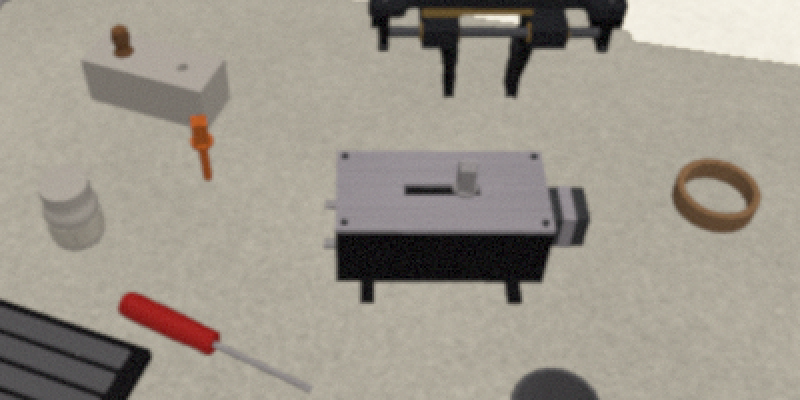

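The pin stands upright in the slot, its head at crop (467,178). Its top measures 0.111–0.112 m, as expected for the flange on the cover. The gripper is clear, and the awl, jar, tape ring and screwdriver have not visibly moved. I'm handing the job in.

```bash
python3 -c "
from h import *
env.sign_off()"
```

```text
the job is handed in; nothing more can be done
```

The pin is locked into the carriage and fully home. I took it from the stand, put it through the slot, and felt along the deck in 3 mm steps. The hole turned up about 22 mm towards the motor end. I then lowered the pin with almost no load until the flange touched the cover, let go and backed off. The job was handed in at about 25.5 s.

**Last checks:**
- **Height:** the pin's tip was about 25 mm above the unit's underside at release. The head's top measured 111–112 mm in the wrist and scene cameras, and 112 mm is flange on cover.
- **Position:** the pin stands upright in the slot in the last picture, and the gripper is well clear of it.
- **Other objects:** the awl, jar, tape ring and screwdriver look unmoved in the same picture; I judged this by eye and did not re-measure them.

**What disagreed:**
- **Pressing force:** it was about 5–6 N for the first half of the feel, slightly above the 5 N you asked for, then 3–4 N after I eased off. The most I read was just over 6 N, far below 25 N, though readings came only at the end of each move.
- **Top camera:** its height check found no points on the pin; I think the arm was blocking its view.

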